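# Draw the large hanging ring out of the hardware tray and into the waxing cradle

### The job

Draw the largest brass ring out through the open side of the hardware tray and slide it fully home in the three-sided walnut waxing cradle, so that it lies flat against the cradle's back fence. Keep the ring sliding flat all the way, never lifting or standing it up; you may push the other hardware aside, but all of it must end up still in the tray. Leave the black frame sample, the wax tin, the walnut dowel and the cork sanding block where they are.

Things in the scene. Friction and masses are not known exactly. Their poses are not given: they have to be found in the camera images.
- ring: the target: flat brass hanging ring, outer diameter 72, inner (hole) diameter 54, 10 thick, about 150 g, lying flat loose in the tray's rear row; origin at the centre of its underside, z up. Closed gripper fingertips fit in its hole, to drag it
- small_ring: smaller flat brass ring, outer diameter 48, hole 30, 10 thick, lying flat loose in the tray's rear row; origin at the centre of its underside
- rosette: solid brass rosette, a disc of diameter 52 with a raised centre, 13 high, loose in the tray's rear row; origin at the centre of its underside
- knob: turned brass knob standing on its foot, largest diameter 34, 26 high, about 90 g, loose near the tray's mouth; origin at the centre of its underside
- bracket: small steel corner bracket standing on edge, L-shaped seen from above: legs 26 long, 5 thick, 16 high, about 40 g, loose near the tray's mouth; origin at the centre of its 26 x 26 outline on the underside (everything within 18.4 of it); its legs lie along its -y and -x sides
- tray: fixed wooden hardware tray; origin on the bench under the middle of its inside, which spans x -140..140, y -110..110 in its frame. Floor 2 thick; walls 30 high, 8 thick on the +y side and both x sides; the -y side is an open mouth, no lip: things slide out, 2 down onto the bench. Rings and rosette lie in any order about 85 apart near y = 55, knob and bracket near y = -45, one in each x half
- cradle: fixed cradle of three walnut fences, 18 high, 14 thick, on the bare bench, open on its +y side; its origin, on the bench, is where the ring's centre lies when the ring touches the back fence midway between the side fences. Inner faces: back fence y = -36, side fences x = -42 and +42 in its frame; the side fences run from y = -36 to +34
- sample: black lacquered corner sample of picture frame lying on the bench between tray and cradle, L-shaped seen from above: legs 84 long outside, 28 wide, up to 22 high, about 160 g, loose; origin at the centre of its 84 x 84 outline on the underside; its legs lie along its -y and -x sides
- tin: round aluminium wax tin, diameter 62, 28 high, loose, on the bench between tray and cradle; origin at the centre of its underside
- dowel: round walnut sanding dowel, diameter 25, 130 long along its y, lying loose near the back of the bench (it can roll); origin on the bench under its middle
- sanding_block: cork sanding block 65 x 105 x 35 high, loose near the back of the bench; origin at the centre of its underside

How it is judged:
By the outcome, as a careful person would: the job done as asked, in the order asked, and still so for the second after the job is handed in, with the robot touching nothing.
It also fails if it takes over 67 s, if anything falls off the work surface, if the arm or the gripper's body presses on something with over 40 N, if the wrist force passes 120 N, or if a joint passes its speed limit or range.

### The arm

A 6-joint arm with a two-finger parallel gripper is mounted at the origin on the work surface. World frame = base frame: x ahead of the robot, y to its left, z up, the work surface at z = 0. Lengths are in m, angles in rad, forces in N, time in s.
With the tool pointing down it reaches from about 0.375 to 0.9 m from the base axis. Payload 3.1 kg.
Tool frame: the origin (TCP) lies between the finger pads; the fingertips stand 22 mm ahead of it and the grasp point (between the pads) lies 3 mm ahead of it; z points along the fingers, y is the direction in which the jaws open and shut (so a half turn about z gives the same grasp; the last joint's range is limited). The gripper opens to 87 mm and grips with 3 to 60 N. Pads are 19 mm wide; open, the fingers measure 117 mm over their backs; the gripper's body (75 mm by 190 mm) begins 51 mm behind the grasp point.
Start: joints at [1.153, 0.527, 1.433, -0, 1.181, -0.178], TCP at [0.148, 0.607, 0.245] pointing down, gripper open.
Joint ranges: [-3.08, 3.08], [-0.75, 2.2], [0.22, 2.44], [-1.43, 4.57], [0, 2.65], [-2.85, 2.85]. Speed limits (rad/s): [2.79, 2.79, 3.14, 3.14, 3.14, 3.14].

### API

Orientations are given as a unit quaternion [w, x, y, z].
In Python, from plant import bot gives the robot as it stands.
- The arm moves only by the tool drive_tool, never from a script. Its argument "rows" is a list of rows, each a list of 7 numbers: the turn, a rotation vector about the tool's x, y, z in rad, then the shift along the tool's x, y, z in mm, then the opening, from 0 (shut) to 1 (fully open). In form: [[ax, ay, az, x, y, z, gripper], ...]. A call has 1 to 5 rows; each row shifts and turns the pose as measured when the row begins, along the tool's axes as they then stand; what a row does not reach is not made up. A row lasts 1/8 s, in which the tool goes at most 62.5 mm and 10.7 degrees, less where a joint would pass 70% of its speed; a pose out of reach is approached as far as the arm can. A call is refused whole if a number of a shift passes 62.5 or a number of a turn 0.188, either way. A call with a gripper value outside its range is refused whole. The fingers move at their own pace and stop on an object; the grip force is fixed at half the most. Time passes only in rows, so rows that do not move let the fingers close. It gives the time, the measured TCP pose, the force and the opening at its end, in the units of the state.
- bot.read_state(): the state, without advancing time (a new reading comes with each control period).
- bot.read_camera(name): name is "scene" or "top" or "wrist"; returns a dict with "color" (384x512x3 uint8, red, green, blue), "fx", "fy", "cx", "cy" (pixels), "rvec" (rotation vector, rad) and "tvec" (3), from world to camera coordinates, as OpenCV has them. Camera axes: x right, y down, z forward; pixel columns grow to the right and rows downward; lengths in m; the calibration is good to about 2 mm. A picture is of the moment at which its call begins. There is no depth.
- bot.finish_job(): hands the job in, once; it reports no verdict.
Trained networks look in the newest picture that a camera, given by its name, has taken for a name from the list of things; names that differ only in an ending like _2 or _b are one class to them, and where a whole thing is asked for, a point or a joint stands for the part that bears it (a point fixed in the world has none). Each returns a list of dicts, best first, with "p" (0 to 1); they miss things now and then, are a little off and sometimes report something else, mostly with a low value. They report only what shows in the picture. A call takes as long as a camera call.
- bot.spot_in(target, camera): "centre" ([column, row] in pixels, amid what is visible of it).
The state is a dict: "clock": time; "joint_pos": joint angles; "joint_vel": joint speeds; "joint_torque": joint torques, N m; "eef_pos": TCP position; "tcp_rot": TCP orientation; "wrist_force": force on the tool from outside, world axes, zero at the start; "ft_torque": the same for the moment, N m; "grip_width": opening from 0.0 (shut) to 1.0 (fully open).
Only numpy, scipy, OpenCV 4.12 (cv2) and the standard library are available. Lean on these libraries where they do the work, as an engineer would, in place of code of your own. Each camera call takes 0.05 s, during which the arm holds its last target. There are 200 camera calls.

## Working session

There is one attempt and no reset: what is moved stays moved. The work goes in short steps, Python scripts to look and compute and a tool call to move; the robot and the scene stay as the last step left them, time stands still between calls to the robot, and variables do not carry over. Pictures are saved under pics/ and viewed, about 8 in all and at most 12, crops included, and the job is handed in when it is done.

Besides the shell and the picture viewer there is one more tool, called after "Request:" as a command line: name --pt "numbers of a row" for each row, then --argument value for the rest. drive_tool: Moves the arm, as the interface text tells. Its arguments: {"type":"object","properties":{"rows":{"type":"array","items":{"type":"array","items":{"type":"number"}}}},"required":["rows"]}

```bash
mkdir -p pics; cat > h.py <<'E'
from plant import bot
import numpy as np, cv2
def cam(n,save=None):
    c=bot.read_camera(n)
    if save: cv2.imwrite('pics/'+save,c['color'][:,:,::-1])
    return c
def ray(c,uv,z):
    R=cv2.Rodrigues(np.array(c['rvec'],float))[0];t=np.array(c['tvec'],float).ravel()
    d=R.T@np.array([(uv[0]-c['cx'])/c['fx'],(uv[1]-c['cy'])/c['fy'],1.]);o=-R.T@t
    return o+d*(z-o[2])/d[2]
def proj(c,P):
    K=np.array([[c['fx'],0,c['cx']],[0,c['fy'],c['cy']],[0,0,1.]])
    return cv2.projectPoints(np.array(P,float).reshape(-1,1,3),np.array(c['rvec'],float),np.array(c['tvec'],float),K,None)[0].reshape(-1,2)
H=dict(ring=.007,small_ring=.007,rosette=.008,knob=.015,bracket=.01,tray=.005,cradle=.009,sample=.011,tin=.02,dowel=.0125,sanding_block=.03)
E
python3 - <<'E'
from h import *
s=bot.read_state();print({k:np.round(v,3) for k,v in s.items()})
c=cam('top','top0.png')
for n,z in H.items():
    for d in bot.spot_in(n,'top')[:2]: print(n,round(d['p'],2),np.round(d['centre']),np.round(ray(c,d['centre'],z),3))
print(bot.read_state()['clock'], ray(c,[256,192],0)-ray(c,[257,192],0))
cv2.imwrite('pics/top0b.png',cv2.resize(c['color'][:,:,::-1],(800,600),interpolation=cv2.INTER_CUBIC))
E
```

```text
{'clock': np.float64(0.0), 'joint_pos': array([ 1.153,  0.528,  1.434, -0.   ,  1.181, -0.179]), 'joint_vel': array([ 0.002,  0.002,  0.001,  0.   , -0.002,  0.001]), 'joint_torque': array([-1.0000e-03, -4.4004e+01, -1.7659e+01,  6.3000e-02,  5.8000e-02,
       -0.0000e+00]), 'eef_pos': array([0.148, 0.606, 0.244]), 'tcp_rot': array([-0.   ,  0.12 ,  0.993, -0.001]), 'wrist_force': array([ 0.567, -0.613,  0.281]), 'ft_torque': array([ 0.039, -0.034,  0.004]), 'grip_width': np.float64(0.999)}
ring 0.67 [170. 187.] [0.624 0.23  0.007]
small_ring 0.52 [162. 214.] [0.548 0.249 0.007]
rosette 0.56 [161. 214.] [0.548 0.252 0.008]
rosette 0.31 [383. 216.] [ 0.536 -0.359  0.008]
bracket 0.35 [201. 233.] [0.495 0.141 0.01 ]
tray 0.82 [181. 212.] [0.554 0.198 0.005]
tray 0.59 [280. 248.] [ 0.451 -0.075  0.005]
cradle 0.6 [383. 216.] [ 0.539 -0.358  0.009]
sample 0.86 [277. 247.] [ 0.456 -0.066  0.011]
sample 0.36 [380. 211.] [ 0.551 -0.35   0.011]
tin 0.82 [272. 161.] [ 0.691 -0.054  0.02 ]
dowel 0.69 [272. 131.] [ 0.779 -0.058  0.012]
sanding_block 0.94 [343. 143.] [ 0.738 -0.252  0.03 ]
sanding_block 0.44 [169. 186.] [0.623 0.226 0.03 ]
0.6 [2.29491556e-05 2.79589768e-03 0.00000000e+00]
```

View pics/top0b.png

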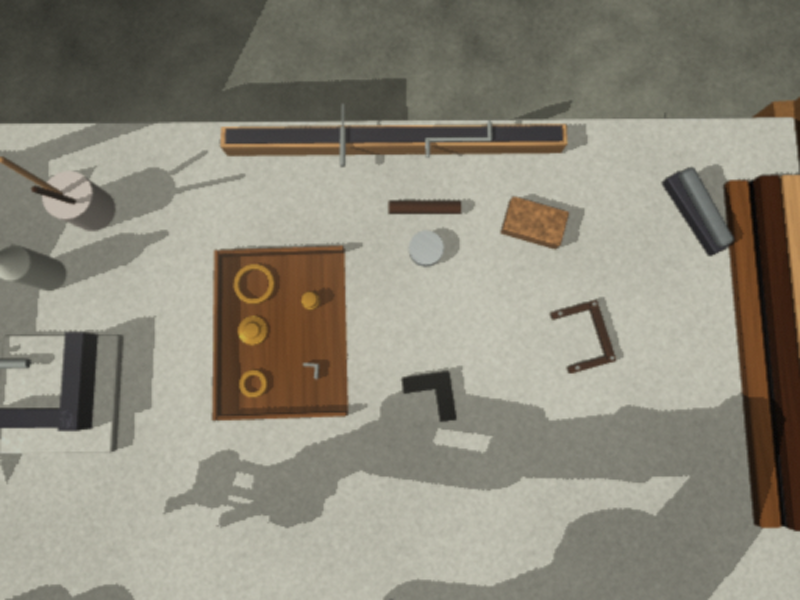

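The top view shows the tray at left with its mouth facing right (world -y). The large ring is at (254,284) in the upscaled view, the knob in front of it at (310,300) and the bracket at (315,368). The tin is at (426,247), the sample near (430,395), and the cradle near (585,337) opens left. Next I'll look closer with the wrist camera.

Request:
drive_tool --pt "0 0 0 -50 -33 -6 0" --pt "0 0 0 -50 -33 -6 0" --pt "0 0 0 -50 -33 -6 0" --pt "0 0 0 -50 -33 -6 0" --pt "0 0 0 -50 -33 -6 0"

```text
clock: 1.23
eef_pos: [0.3558, 0.3861, 0.2753]
tcp_rot: [0.001, 0.115, 0.993, 0.002]
wrist_force: [0.1, -0.5, -0.6]
grip_width: 0.518
```

Request:
drive_tool --pt "0 0 0 -50 -33 -6 0" --pt "0 0 0 -50 -33 -6 0" --pt "0 0 0 -50 -33 -6 0" --pt "0 0 0 -50 -33 -6 0" --pt "0 0 0 0 0 0 0"

```text
clock: 1.85
eef_pos: [0.5293, 0.2023, 0.302]
tcp_rot: [0.005, 0.118, 0.993, 0.003]
wrist_force: [-0.4, 0.9, -0.1]
grip_width: 0.017
```

```bash
python3 - <<'E'
from h import *
c=cam('wrist','w1.png')
s=bot.read_state();print(s['clock'],np.round(s['eef_pos'],3),np.round(s['tcp_rot'],3))
for uv in ([0,0],[511,0],[511,383],[0,383]): print(uv,np.round(ray(c,uv,0),3))
for n in ['ring','small_ring','rosette','knob','bracket','tray']:
    for d in bot.spot_in(n,'wrist')[:2]: print(n,round(d['p'],2),np.round(d['centre']),np.round(ray(c,d['centre'],H[n]),3))
E
```

```text
1.9 [0.527 0.204 0.302] [0.003 0.117 0.993 0.003]
[0, 0] [ 0.291 -0.045  0.   ]
[511, 0] [0.427 0.527 0.   ]
[511, 383] [0.981 0.503 0.   ]
[0, 383] [ 0.788 -0.273  0.   ]
ring 0.79 [313. 203.] [0.612 0.256 0.007]
ring 0.66 [293.  78.] [0.453 0.263 0.007]
small_ring 0.98 [292.  81.] [0.456 0.262 0.007]
rosette 0.81 [299. 161.] [0.553 0.25  0.008]
knob 0.58 [231. 215.] [0.6   0.148 0.015]
bracket 0.55 [196. 133.] [0.488 0.132 0.01 ]
bracket 0.32 [253. 127.] [0.498 0.203 0.01 ]
tray 0.71 [253. 125.] [0.495 0.204 0.005]
tray 0.51 [231. 216.] [0.605 0.146 0.005]
```

View pics/w1.png

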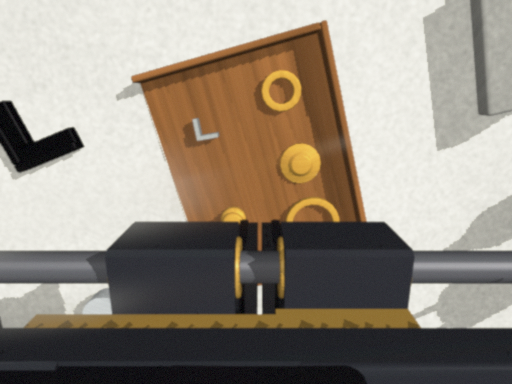

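The wrist view shows the bracket (205,132), the rosette (300,163) and the small ring (281,90). The large ring and knob are half hidden by the gripper, so I'll step further in +x.

Request:
drive_tool --pt "0 0 0 -60 0 -10 0" --pt "0 0 0 -60 0 -10 0" --pt "0 0 0 -20 0 0 0" --pt "0 0 0 0 0 0 0"

```text
clock: 2.7
eef_pos: [0.6578, 0.1798, 0.3195]
tcp_rot: [-0.002, 0.109, 0.994, 0.003]
wrist_force: [-0.3, 0.0, 0.6]
grip_width: 0.005
```

```bash
python3 - <<'E'
from h import *
c=cam('wrist','w2.png')
s=bot.read_state();print(s['clock'],np.round(s['eef_pos'],3),np.round(s['tcp_rot'],3))
for n in ['ring','small_ring','rosette','knob','bracket','tray']:
    for d in bot.spot_in(n,'wrist')[:2]: print(n,round(d['p'],2),np.round(d['centre']),np.round(ray(c,d['centre'],H[n]),3))
hsv=cv2.cvtColor(c['color'],cv2.COLOR_RGB2HSV)
m=cv2.inRange(hsv,(17,150,120),(32,255,255));m[215:]=0
for k in cv2.findContours(m,cv2.RETR_EXTERNAL,cv2.CHAIN_APPROX_NONE)[0]:
    if cv2.contourArea(k)>100:
        # unproject the contour at top z and fit circle
        P=np.array([ray(c,q[0],.011)[:2] for q in k]);(x,y),r=cv2.minEnclosingCircle(P.astype(np.float32)*1000)
        A=np.c_[2*P,np.ones(len(P))];w=np.linalg.lstsq(A,(P**2).sum(1),rcond=None)[0]
        print('blob',np.round(k.mean(0)),np.round([x,y,r]),np.round(w[:2]*1000,1),np.round(1e3*np.sqrt(w[2]+w[0]**2+w[1]**2),1))
E
```

```text
2.75 [0.657 0.18  0.32 ] [-0.002  0.109  0.994  0.003]
ring 0.76 [327. 130.] [0.649 0.272 0.007]
ring 0.19 [296.  62.] [0.558 0.249 0.007]
rosette 0.91 [296.  60.] [0.556 0.249 0.008]
rosette 0.58 [27. 34.] [ 0.457 -0.062  0.008]
knob 0.61 [223. 122.] [0.61  0.144 0.015]
bracket 0.63 [193.  23.] [0.489 0.137 0.01 ]
blob [[227. 120.]] [608. 149.  17.] [608.1 149.3] 16.2
blob [[309. 126.]] [639. 250.  37.] [638.6 249.5] 35.7
blob [[297.  60.]] [557. 250.  26.] [556.6 250.1] 25.6
```

View pics/w2.png

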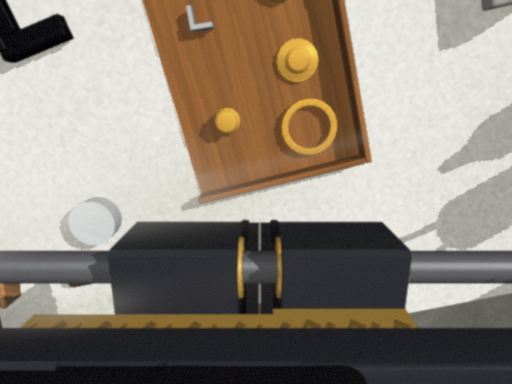

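The ring is fitted at (0.639, 0.250) with radius 35.7 mm, which matches the given 36. The knob (227,120) is at about (0.609, 0.148), partly in the ring's path. Next I'll look at the cradle from above.

Request:
drive_tool --pt "0 0 0 -12 -58 0 0" --pt "0 0 0 -12 -58 0 0" --pt "0 0 0 -12 -58 0 0" --pt "0 0 0 -12 -58 0 0" --pt "0 0 0 -12 -58 0 0"

```text
clock: 3.68
eef_pos: [0.6515, -0.1168, 0.3206]
tcp_rot: [0.0, 0.103, 0.995, 0.003]
wrist_force: [0.5, 0.3, 0.6]
grip_width: 0.003
```

Request:
drive_tool --pt "0 0 0 -12 -58 0 0" --pt "0 0 0 -12 -58 0 0" --pt "0 0 0 -12 -58 0 0" --pt "0 0 0 -12 -45 0 0" --pt "0 0 0 0 0 0 0"

```text
clock: 4.3
eef_pos: [0.6504, -0.3517, 0.3203]
tcp_rot: [0.001, 0.106, 0.994, 0.003]
wrist_force: [0.0, 0.6, -0.6]
grip_width: 0.002
```

```bash
python3 - <<'E'
from h import *
c=cam('wrist','w3.png')
s=bot.read_state();print(s['clock'],np.round(s['eef_pos'],3),np.round(s['tcp_rot'],3))
for n in ['cradle','sample','tin']:
    for d in bot.spot_in(n,'wrist')[:2]: print(n,round(d['p'],2),np.round(d['centre']),np.round(ray(c,d['centre'],H[n]),3))
E
```

```text
4.35 [ 0.651 -0.35   0.32 ] [0.001 0.105 0.994 0.003]
cradle 0.86 [238.  68.] [ 0.544 -0.355  0.009]
tin 0.68 [487. 144.] [ 0.701 -0.064  0.02 ]
```

View pics/w3.png

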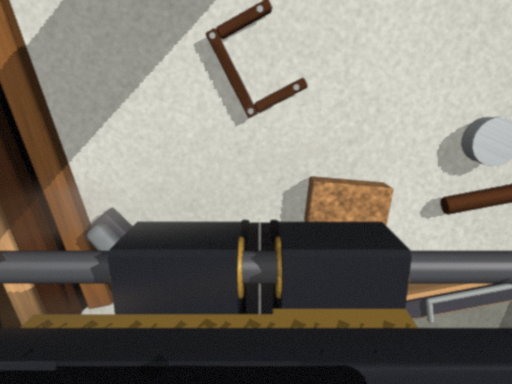

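The wrist view shows the whole cradle at around (250,60), opening right toward +y, with the tin at (490,140). I'll fit the cradle pose by its outline in this image and the first top image, and cross-check the ring, knob, sample and tin.

```bash
cat > fit.py <<'E'
from h import *
from scipy.optimize import minimize
SH=dict(cradle=[[-56,-50],[56,-50],[56,34],[42,34],[42,-36],[-42,-36],[-42,34],[-56,34]],
 sample=[[-42,-42],[42,-42],[42,-14],[-14,-14],[-14,42],[-42,42]])
def fit(c,mask,name,h,p0):
    S=8;big=cv2.resize(mask,None,fx=4,fy=4,interpolation=cv2.INTER_LINEAR)>127
    A=np.array(SH[name])/1e3
    def cost(p):
        R=np.array([[np.cos(p[2]),-np.sin(p[2])],[np.sin(p[2]),np.cos(p[2])]])
        im=np.zeros(big.shape,np.uint8)
        for z in (0,h/2,h):
            q=proj(c,np.c_[A@R.T+p[:2],np.full(len(A),z)])*4+1.5
            cv2.fillPoly(im,[np.round(q*16).astype(np.int32)],1,shift=4)
        im=im>0
        return 1-(im&big).sum()/((im|big).sum()+1)
    best=None
    for a in np.arange(0,6.28,.4) if len(p0)<3 else [p0[2]]:
        x0=np.array([p0[0],p0[1],a]);r=minimize(cost,x0,method='Nelder-Mead',options=dict(initial_simplex=[x0,x0+[.015,0,0],x0+[0,.015,0],x0+[0,0,.15]],xatol=1e-4,fatol=1e-4))
        if best is None or r.fun<best.fun: best=r
    return best.x,best.fun
def near(c,P,m,r):
    o=np.zeros_like(m);u=proj(c,[P])[0];cv2.circle(o,tuple(int(v) for v in u),r,255,-1);return m&o
E
python3 - <<'E'
from fit import *
c=cam('wrist');t=cam('top','top1.png');import pickle
s=bot.read_state();print(np.round(s['eef_pos'],3))
for nm,cc,r in (('w',c,75),('t',t,35)):
    hsv=cv2.cvtColor(cc['color'],cv2.COLOR_RGB2HSV)
    m=near(cc,[.544,-.355,.009],cv2.inRange(hsv,(0,70,0),(25,255,130)),r)
    cv2.imwrite(f'pics/m{nm}.png',m); print(nm,m.astype(bool).sum(),np.round(fit(cc,m,'cradle',.018,[.544,-.355]),4) if 0 else fit(cc,m,'cradle',.018,[.544,-.34]))
t0=dict(t);t0['color']=cv2.imread('pics/top0.png')[:,:,::-1]
hsv=cv2.cvtColor(np.ascontiguousarray(t0['color']),cv2.COLOR_RGB2HSV)
m=near(t0,[.456,-.066,.01],cv2.inRange(hsv,(0,0,0),(180,255,60)),30)
print('sample',m.astype(bool).sum(),fit(t0,m,'sample',.02,[.456,-.066]))
m=cv2.inRange(hsv,(17,150,110),(32,255,255))
for k in cv2.findContours(m,cv2.RETR_EXTERNAL,cv2.CHAIN_APPROX_NONE)[0]:
    P=np.array([ray(t0,q[0],.011)[:2] for q in k])
    if len(k)>15 and P[0,1]>.05:
        (x,y),r=cv2.minEnclosingCircle(P.astype(np.float32)*1000);print('blob',np.round([x,y,r]))
w2=cv2.imread('pics/w2.png')
E
```

```text
[ 0.652 -0.346  0.321]
w 2059 (array([ 0.53798548, -0.32223875,  0.26088197]), np.float64(0.2609290536751676))
t 370 (array([ 0.53895656, -0.32328904,  6.52467229]), np.float64(0.37218205019140793))
sample 488 (array([ 0.43455797, -0.0568222 ,  1.70338163]), np.float64(0.14284144599494564))
blob [463. 248.  24.]
blob [556. 252.  26.]
blob [608. 151.  16.]
blob [639. 251.  36.]
```

```bash
python3 - <<'E'
from fit import *
c=cam('wrist');A=np.array(SH['cradle'])/1e3
p=[.5381,-.3224,.2609];R=np.array([[np.cos(p[2]),-np.sin(p[2])],[np.sin(p[2]),np.cos(p[2])]])
im=cv2.resize(c['color'][:,:,::-1][0:150,160:340],None,fx=4,fy=4,interpolation=cv2.INTER_NEAREST)
for z,col in((.018,(0,255,0)),(0,(255,0,0))):
    q=proj(c,np.c_[A@R.T+p[:2],np.full(8,z)]); print(np.round(q[:4]))
    cv2.polylines(im,[np.round((q-[160,0])*4+2).astype(int)],True,col,1)
cv2.imwrite('pics/ov.png',im)
E
```

```text
[[199.  31.]
 [243. 118.]
 [304.  87.]
 [299.  76.]]
[[202.  34.]
 [243. 117.]
 [302.  87.]
 [297.  77.]]
```

View pics/ov.png

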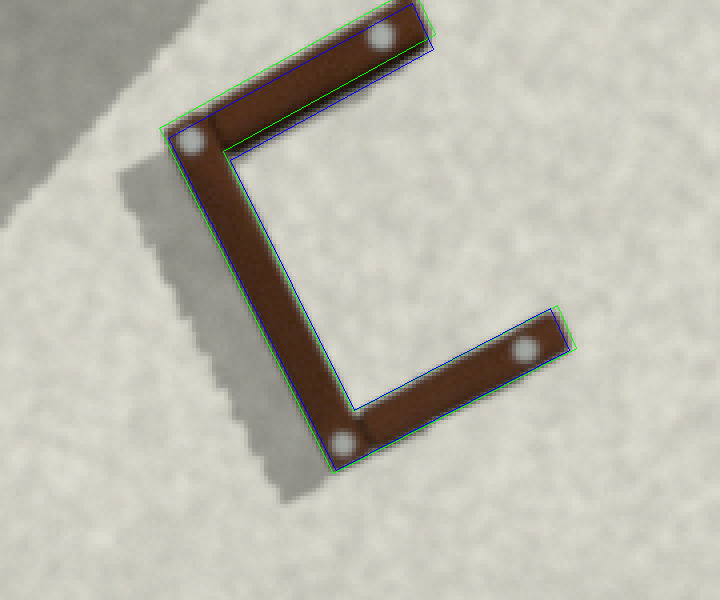

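The overlay matches the cradle within about 1 mm: origin (0.538, -0.322), yaw 0.26. The top camera agrees on the ring (639,251) and the knob (608,151). I'll push the knob aside first, along tool +x, which is toward -x and slightly deeper into the tray.

Request:
drive_tool --pt "0 0 0 10 52 15 0" --pt "0 0 0 10 52 20 0" --pt "0 0 0 10 52 20 0" --pt "0 0 0 10 52 20 0" --pt "0 0 0 10 52 20 0"

```text
clock: 5.28
eef_pos: [0.6581, -0.0736, 0.2288]
tcp_rot: [0.006, 0.102, 0.995, 0.001]
wrist_force: [1.5, 0.4, 0.4]
grip_width: 0.006
```

Request:
drive_tool --pt "0 0 0 10 52 20 0" --pt "0 0 0 10 52 20 0" --pt "0 0 0 10 52 20 0" --pt "0 0 0 10 52 20 0" --pt "0 0 0 0 0 0 0"

```text
clock: 5.9
eef_pos: [0.6587, 0.1552, 0.1474]
tcp_rot: [0.007, 0.096, 0.995, 0.002]
wrist_force: [-0.7, 0.4, 0.0]
grip_width: 0.008
```

```bash
cat >> h.py <<'E'
from scipy.spatial.transform import Rotation as Ro
def to(*P):
    s=bot.read_state();q=s['tcp_rot'];R=Ro.from_quat([q[1],q[2],q[3],q[0]]).as_matrix();p=np.array(s['eef_pos'])
    print('clk',round(s['clock'],2),'pos',np.round(p,4),'F',np.round(s['wrist_force'],1),'w',round(float(s['grip_width']),3))
    print('xaxis',np.round(R[:,0],3),'y',np.round(R[:,1],3),'z',np.round(R[:,2],3),'tilt-fix rotvec',np.round(np.cross([0,0,1],R.T@[0,0,-1]),4))
    for T in P:
        print(T,'->',np.round(R.T@(np.array(T)-p)*1e3,1)); p=np.array(T)
E
python3 -c "
from h import *
to([.658,.1385,.06],[.658,.1385,.031])"
```

```text
clk 5.9 pos [0.6587 0.1552 0.1474] F [-0.7  0.4  0. ] w 0.008
xaxis [-0.981  0.191 -0.013] y [0.191 0.982 0.004] z [ 0.014  0.002 -1.   ] tilt-fix rotvec [ 0.0043  0.0133 -0.    ]
[0.658, 0.1385, 0.06] -> [ -1.3 -16.9  87.4]
[0.658, 0.1385, 0.031] -> [ 0.4 -0.1 29. ]
```

Request:
drive_tool --pt "0.004 0.013 0 -1 -17 30 0" --pt "0 0 0 0 0 40 0" --pt "0 0 0 0 0 30 0" --pt "0 0 0 0 0 12 0" --pt "0 0 0 0 0 0 0"

```text
clock: 6.52
eef_pos: [0.6602, 0.1388, 0.0378]
tcp_rot: [0.005, 0.093, 0.996, -0.0]
wrist_force: [-0.3, -0.2, 0.6]
grip_width: 0.004
```

```bash
python3 -c "
from h import *
to([.658,.1385,.031])"
```

```text
clk 6.53 pos [0.6602 0.1388 0.0378] F [-0.3 -0.2  0.6] w 0.004
xaxis [-0.983  0.186 -0.01 ] y [0.186 0.983 0.001] z [ 0.01  -0.001 -1.   ] tilt-fix rotvec [ 0.0006  0.0102 -0.    ]
[0.658, 0.1385, 0.031] -> [ 2.2 -0.7  6.8]
```

Request:
drive_tool --pt "0 0.01 0 5 0 6 0" --pt "0 0 0 12 0 0 0" --pt "0 0 0 9 0 0 0" --pt "0 0 0 9 0 0 0" --pt "0 0 0 9 0 0 0"

```text
clock: 7.15
eef_pos: [0.6175, 0.1475, 0.0359]
tcp_rot: [0.004, 0.093, 0.996, 0.001]
wrist_force: [0.2, 0.1, -0.9]
grip_width: 0.003
```

Request:
drive_tool --pt "0 0 0 9 0 0 0" --pt "0 0 0 9 0 0 0" --pt "0 0 0 9 0 0 0" --pt "0 0 0 9 0 0 0" --pt "0 0 0 0 0 0 0"

```text
clock: 7.78
eef_pos: [0.5787, 0.1549, 0.0357]
tcp_rot: [0.004, 0.093, 0.996, 0.001]
wrist_force: [-0.4, -0.1, -0.1]
grip_width: 0.009
```

```bash
python3 -c "
from h import *
to([.594,.151,.031],[.66,.14,.031])
for n in ('top','scene'):
    c=cam(n,n+'2.png')
    for d in bot.spot_in('knob',n)[:2]: print(n,round(d['p'],2),np.round(d['centre']),np.round(ray(c,d['centre'],.015),3))
a=cv2.imread('pics/top2.png')[140:280,110:300];cv2.imwrite('pics/v2.png',cv2.resize(a,None,fx=4,fy=4))
"
```

```text
clk 7.78 pos [0.5787 0.1549 0.0357] F [-0.4 -0.1 -0.1] w 0.009
xaxis [-0.983  0.185 -0.008] y [0.185 0.983 0.002] z [ 0.008  0.001 -1.   ] tilt-fix rotvec [ 0.0023  0.0075 -0.    ]
[0.594, 0.151, 0.031] -> [-15.8  -1.    4.8]
[0.66, 0.14, 0.031] -> [-66.9   1.4   0.5]
scene 0.31 [289. 172.] [ 0.467 -0.074  0.015]
```

View pics/v2.png

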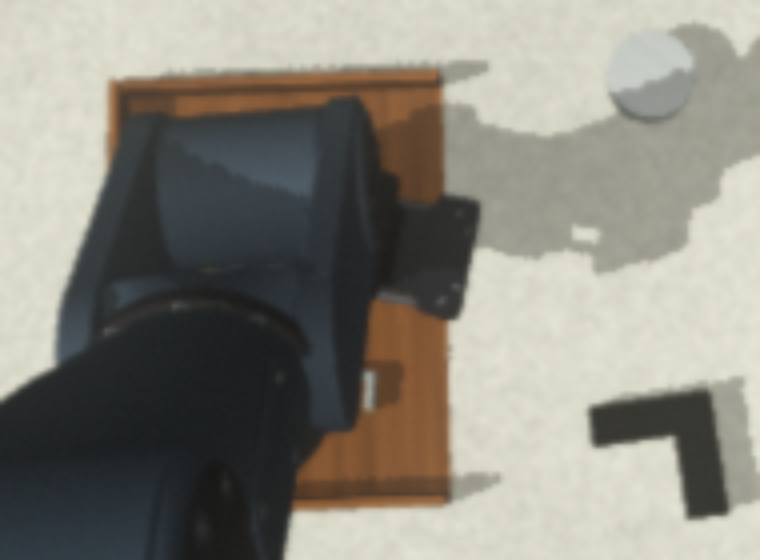

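The top view is blocked by the arm, though the bracket is undisturbed. I'll back off, lift, and check with the wrist camera.

Request:
drive_tool --pt "0 0 0 -25 0 0 0" --pt "0 0.007 0 -15 10 -55 0" --pt "0 0 0 -20 12 -60 0" --pt "0 0 0 -20 12 -60 0" --pt "0 0 0 0 0 0 0"

```text
clock: 8.6
eef_pos: [0.6672, 0.1725, 0.212]
tcp_rot: [-0.001, 0.094, 0.996, 0.001]
wrist_force: [-0.2, 0.1, -0.4]
grip_width: 0.005
```

```bash
python3 - <<'E'
from h import *
c=cam('wrist','w4.png')
to([.639,.25,.06])
hsv=cv2.cvtColor(c['color'],cv2.COLOR_RGB2HSV)
m=cv2.inRange(hsv,(17,150,120),(32,255,255));m[215:]=0
for k in cv2.findContours(m,cv2.RETR_EXTERNAL,cv2.CHAIN_APPROX_NONE)[0]:
    if cv2.contourArea(k)>100:
        P=np.array([ray(c,q[0],.011)[:2] for q in k]);(x,y),r=cv2.minEnclosingCircle(P.astype(np.float32)*1000)
        print('blob',np.round(k.mean(0)),np.round([x,y,r],1))
E
```

```text
clk 8.65 pos [0.6641 0.172  0.2086] F [-0.  -0.8 -0.4] w 0.006
xaxis [-0.982  0.187  0.01 ] y [ 0.187  0.982 -0.   ] z [-0.01   0.001 -1.   ] tilt-fix rotvec [-0.0004 -0.0101  0.    ]
[0.639, 0.25, 0.06] -> [ 37.8  72.  149. ]
blob [[332. 125.]] [638.8 249.3  36.5]
blob [[223.  54.]] [554.2 158.9  17.1]
blob [[320.  36.]] [556.7 249.8  26.2]
```

View pics/w4.png

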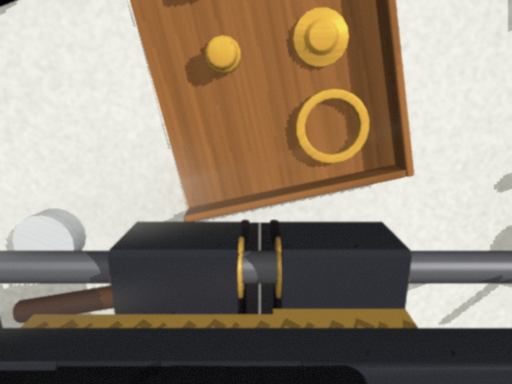

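The knob stands at (0.554, 0.159), clear of the ring's path, and the ring is still at (0.639, 0.250). I'll go above the ring now.

Request:
drive_tool --pt "0 -0.01 0 19 36 30 0" --pt "0 0 0 19 36 30 0" --pt "0 0 0 2 3 40 0" --pt "0 0 0 0 0 30 0" --pt "0 0 0 0 0 0 0"

```text
clock: 9.28
eef_pos: [0.6288, 0.2521, 0.0661]
tcp_rot: [-0.009, 0.095, 0.995, -0.003]
wrist_force: [-1.0, -0.1, -0.1]
grip_width: 0.006
```

```bash
python3 -c "
from h import *
to([.639,.2495,.027])"
```

```text
clk 9.28 pos [0.6288 0.2521 0.0661] F [-1.  -0.1 -0.1] w 0.006
xaxis [-0.982  0.189  0.018] y [ 0.189  0.982 -0.009] z [-0.019 -0.005 -1.   ] tilt-fix rotvec [-0.0086 -0.0175  0.    ]
[0.639, 0.2495, 0.027] -> [-11.2  -0.3  38.9]
```

Request:
drive_tool --pt "-0.008 -0.017 0 -11 0 8 0" --pt "0 0 0 0 0 0 0"

```text
clock: 9.52
eef_pos: [0.6402, 0.2492, 0.0577]
tcp_rot: [0.0, 0.095, 0.995, -0.0]
wrist_force: [-0.5, 0.5, 0.2]
grip_width: 0.01
```

```bash
python3 -c "
from h import *
to([.639,.2495,.027])"
```

```text
clk 9.53 pos [0.6402 0.2492 0.0577] F [-0.5  0.5  0.2] w 0.01
xaxis [-0.982  0.189 -0.   ] y [ 0.189  0.982 -0.   ] z [ 0. -0. -1.] tilt-fix rotvec [-0.0004  0.0004  0.    ]
[0.639, 0.2495, 0.027] -> [ 1.2  0.1 30.7]
```

Request:
drive_tool --pt "0 0 0 1 0 15 0" --pt "0 0 0 0 0 13 0" --pt "0 0 0 0 0 3 0" --pt "0 0 0 0 0 0 0.19" --pt "0 0 0 0 0 0 0.19"

```text
clock: 10.15
eef_pos: [0.6408, 0.2492, 0.0268]
tcp_rot: [0.002, 0.096, 0.995, 0.0]
wrist_force: [0.2, 0.2, 0.6]
grip_width: 0.143
```

```bash
python3 -c "
from h import *
to([.639,.2495,.027],[.642,.06,.027],[.575,-.06,.025],[.513,-.226,.025],[.5385,-.3225,.025])"
```

```text
clk 10.15 pos [0.6408 0.2492 0.0268] F [0.2 0.2 0.6] w 0.143
xaxis [-0.982  0.19  -0.004] y [0.19  0.982 0.001] z [ 0.004  0.    -1.   ] tilt-fix rotvec [ 0.0012  0.004  -0.    ]
[0.639, 0.2495, 0.027] -> [ 1.8 -0.  -0.2]
[0.642, 0.06, 0.027] -> [-3.900e+01 -1.855e+02 -1.000e-01]
[0.575, -0.06, 0.025] -> [  42.9 -130.6    1.7]
[0.513, -0.226, 0.025] -> [  29.3 -174.8   -0.3]
[0.5385, -0.3225, 0.025] -> [-43.4 -89.9   0.1]
```

Request:
drive_tool --pt "0 0 0 0 0 0 0.19" --pt "0 0 0 -3 -13 0 0.19" --pt "0 0 0 -4 -18 0 0.19" --pt "0 0 0 -4 -18 0 0.19" --pt "0 0 0 -4 -18 0 0.19"

```text
clock: 10.78
eef_pos: [0.6432, 0.177, 0.0277]
tcp_rot: [0.003, 0.095, 0.995, 0.001]
wrist_force: [0.4, 1.7, -0.1]
grip_width: 0.19
```

```bash
python3 -c "
from h import *
to([.642,.06,.027])"
```

```text
clk 10.78 pos [0.6432 0.177  0.0277] F [ 0.4  1.7 -0.1] w 0.19
xaxis [-0.982  0.189 -0.006] y [0.189 0.982 0.002] z [ 0.006  0.001 -1.   ] tilt-fix rotvec [ 0.0019  0.0056 -0.    ]
[0.642, 0.06, 0.027] -> [ -20.9 -115.1    0.6]
```

Request:
drive_tool --pt "0 0.005 0 -4 -20 0.5 0.19" --pt "0 0 0 -4 -20 0.5 0.19" --pt "0 0 0 -4 -20 0 0.19" --pt "0 0 0 -4 -20 0 0.19" --pt "0 0 0 -4 -20 0 0.19"

```text
clock: 11.4
eef_pos: [0.6443, 0.0668, 0.027]
tcp_rot: [0.001, 0.096, 0.995, 0.001]
wrist_force: [-0.4, 1.1, 0.1]
grip_width: 0.191
```

```bash
python3 -c "
from h import *
to([.642,.03,.026],[.575,-.06,.025])"
```

```text
clk 11.4 pos [0.6443 0.0668 0.027 ] F [-0.4  1.1  0.1] w 0.191
xaxis [-0.982  0.191 -0.001] y [0.191 0.982 0.002] z [ 0.002  0.002 -1.   ] tilt-fix rotvec [ 0.0024  0.0012 -0.    ]
[0.642, 0.03, 0.026] -> [ -4.8 -36.5   0.9]
[0.575, -0.06, 0.025] -> [  48.6 -101.1    0.7]
```

Request:
drive_tool --pt "0 0 0 -3 -20 0.5 0.19" --pt "0 0 0 2 -20 0.5 0.19" --pt "0 0 0 9 -20 0.5 0.19" --pt "0 0 0 10 -20 0 0.19" --pt "0 0 0 10 -20 0 0.19"

```text
clock: 12.02
eef_pos: [0.5961, -0.0326, 0.0256]
tcp_rot: [0.002, 0.096, 0.995, 0.001]
wrist_force: [1.5, 2.3, -0.2]
grip_width: 0.188
```

```bash
python3 -c "
from h import *
to([.575,-.06,.025],[.513,-.226,.025])"
```

```text
clk 12.03 pos [ 0.5961 -0.0326  0.0256] F [ 1.5  2.3 -0.2] w 0.188
xaxis [-0.982  0.191 -0.004] y [0.191 0.982 0.003] z [ 0.005  0.002 -1.   ] tilt-fix rotvec [ 0.0029  0.0043 -0.    ]
[0.575, -0.06, 0.025] -> [ 15.5 -30.9   0.4]
[0.513, -0.226, 0.025] -> [  29.1 -174.8   -0.6]
```

Request:
drive_tool --pt "0 0.004 0 8 -20 0 0.19" --pt "0 0 0 6 -20 0 0.19" --pt "0 0 0 4 -22 0 0.19" --pt "0 0 0 4 -22 0 0.19" --pt "0 0 0 4 -22 0 0.19"

```text
clock: 12.65
eef_pos: [0.5435, -0.1366, 0.0253]
tcp_rot: [-0.002, 0.096, 0.995, 0.002]
wrist_force: [1.4, 2.1, 1.0]
grip_width: 0.188
```

```bash
python3 -c "
from h import *
to([.513,-.226,.025])"
```

```text
clk 12.65 pos [ 0.5435 -0.1366  0.0253] F [1.4 2.1 1. ] w 0.188
xaxis [-0.982  0.19   0.005] y [0.19  0.982 0.004] z [-0.004  0.005 -1.   ] tilt-fix rotvec [ 0.0039 -0.005   0.    ]
[0.513, -0.226, 0.025] -> [ 12.9 -93.6  -0. ]
```

Request:
drive_tool --pt "0 0 0 3 -20 0 0.19" --pt "0 0 0 3 -20 0 0.19" --pt "0 0 0 3 -20 0 0.19" --pt "0 0 0 3 -20 0 0.19" --pt "0 0 0 1 -12 0 0.19"

```text
clock: 13.28
eef_pos: [0.5061, -0.2283, 0.0248]
tcp_rot: [-0.006, 0.096, 0.995, 0.004]
wrist_force: [-0.4, 0.6, 0.7]
grip_width: 0.191
```

```bash
python3 - <<'E'
from h import *
c=cam('top','top3.png');a=c['color'][150:270,240:420,::-1];cv2.imwrite('pics/v3.png',cv2.resize(a,None,fx=4,fy=4,interpolation=cv2.INTER_CUBIC))
to([.513,-.226,.025],[.5385,-.3225,.025])
c=cam('wrist','w5.png')
E
```

```text
clk 13.32 pos [ 0.5061 -0.2297  0.0248] F [-0.4 -0.8  0.1] w 0.19
xaxis [-0.981  0.192  0.011] y [0.192 0.981 0.006] z [-0.01   0.008 -1.   ] tilt-fix rotvec [ 0.0058 -0.0113  0.    ]
[0.513, -0.226, 0.025] -> [-6.1  4.9 -0.2]
[0.5385, -0.3225, 0.025] -> [-43.6 -89.8  -1. ]
```

View pics/v3.png

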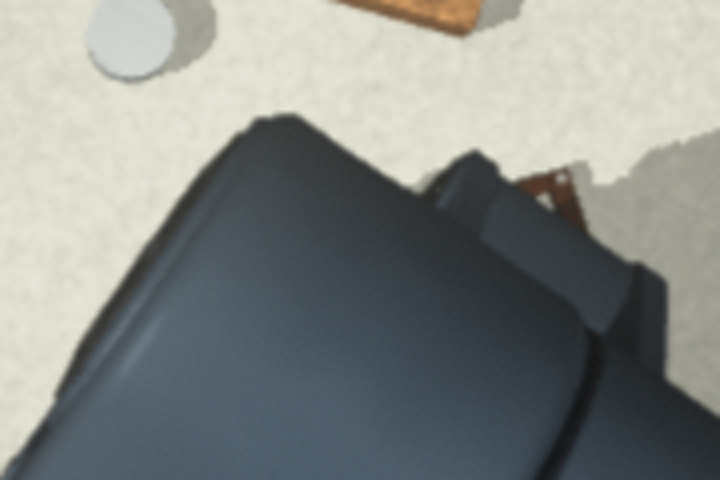

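The view is mostly arm, with the cradle's back corner at (560,190) and the tin and cork undisturbed. I'll line up with the cradle axis, then slide in along it.

Request:
drive_tool --pt "0.006 -0.011 0 -10 -4 0 0.19" --pt "0 0 0 0 0 0 0.19"

```text
clock: 13.62
eef_pos: [0.5156, -0.2342, 0.0244]
tcp_rot: [-0.0, 0.096, 0.995, 0.0]
wrist_force: [0.3, 0.7, -0.5]
grip_width: 0.189
```

```bash
cat >> h.py <<'E'
def cr():
    p=np.array(bot.read_state()['eef_pos'])[:2]-[.5385,-.3225]
    print('cradle frame mm',np.round([1e3*(.966*p[0]+.257*p[1]),1e3*(-.257*p[0]+.966*p[1])],1))
E
python3 -c "
from h import *
to([.5385,-.3225,.025]);cr()"
```

```text
clk 13.62 pos [ 0.5156 -0.2342  0.0244] F [ 0.3  0.7 -0.5] w 0.189
xaxis [-0.981  0.192  0.001] y [0.192 0.981 0.   ] z [-0.001  0.    -1.   ] tilt-fix rotvec [ 0.0002 -0.001   0.    ]
[0.5385, -0.3225, 0.025] -> [-39.5 -82.3  -0.7]
cradle frame mm [ 0.5 91.2]
```

Request:
drive_tool --pt "0 0 0 -6.5 -13.5 0 0.19" --pt "0 0 0 -6.5 -13.5 0 0.19" --pt "0 0 0 -6.5 -13.5 0 0.19" --pt "0 0 0 -6.5 -13.5 0 0.19" --pt "0 0 0 0 0 0 0.19"

```text
clock: 14.25
eef_pos: [0.5327, -0.2962, 0.0241]
tcp_rot: [-0.0, 0.096, 0.995, -0.0]
wrist_force: [0.2, 0.3, -1.4]
grip_width: 0.188
```

```bash
python3 -c "
from h import *
to([.5385,-.3225,.025]);cr()"
```

```text
clk 14.25 pos [ 0.5327 -0.2962  0.0241] F [ 0.2  0.3 -1.4] w 0.188
xaxis [-0.982  0.19   0.   ] y [ 0.19   0.982 -0.   ] z [-0. -0. -1.] tilt-fix rotvec [-0.0004 -0.0003  0.    ]
[0.5385, -0.3225, 0.025] -> [-10.7 -24.7  -0.9]
cradle frame mm [ 1.1 26.9]
```

Request:
drive_tool --pt "0 0 0 -4 -9 0 0.19" --pt "0 0 0 -3.5 -8 0 0.19" --pt "0 0 0 -1.5 -4 0 0.19" --pt "0 0 0 -1 -3 0 0.19" --pt "0 0 0 0 0 0 0.19"

```text
clock: 14.88
eef_pos: [0.5375, -0.3223, 0.0238]
tcp_rot: [-0.001, 0.096, 0.995, 0.001]
wrist_force: [0.2, 0.7, 0.1]
grip_width: 0.188
```

```bash
python3 -c "
from h import *
to([.5385,-.3225,.025]);cr()"
```

```text
clk 14.88 pos [ 0.5375 -0.3223  0.0238] F [0.2 0.7 0.1] w 0.188
xaxis [-0.982  0.19   0.002] y [0.19  0.982 0.001] z [-0.002  0.001 -1.   ] tilt-fix rotvec [ 0.0011 -0.0023  0.    ]
[0.5385, -0.3225, 0.025] -> [-1.   0.  -1.2]
cradle frame mm [-0.9  0.4]
```

Not yet in firm contact, so I'll push on in small steps until the force rises.

Request:
drive_tool --pt "0 0 0 -0.8 -1.6 -0.5 0.19" --pt "0 0 0 -0.8 -1.6 0 0.19" --pt "0 0 0 -0.4 -1.0 0 0.19"

```text
clock: 15.25
eef_pos: [0.5384, -0.3263, 0.0242]
tcp_rot: [-0.002, 0.095, 0.995, 0.001]
wrist_force: [0.1, 0.8, 0.6]
grip_width: 0.191
```

```bash
python3 -c "
from h import *
to([.5385,-.3225,.025]);cr()"
```

```text
clk 15.25 pos [ 0.5384 -0.3263  0.0242] F [0.1 0.8 0.6] w 0.191
xaxis [-0.982  0.19   0.003] y [0.19  0.982 0.002] z [-0.003  0.002 -1.   ] tilt-fix rotvec [ 0.0017 -0.0032  0.    ]
[0.5385, -0.3225, 0.025] -> [ 0.7  3.8 -0.8]
cradle frame mm [-1.  -3.7]
```

Request:
drive_tool --pt "0 0 0 -0.5 -1.2 0 0.19" --pt "0 0 0 -0.5 -1.2 0 0.19"

```text
clock: 15.5
eef_pos: [0.5389, -0.3287, 0.0242]
tcp_rot: [-0.002, 0.095, 0.995, 0.001]
wrist_force: [0.5, 0.8, 0.6]
grip_width: 0.189
```

Request:
drive_tool --pt "0 0 0 -0.5 -1.2 0 0.19" --pt "0 0 0 -0.5 -1.2 0 0.19"

```text
clock: 15.75
eef_pos: [0.5389, -0.3293, 0.0241]
tcp_rot: [-0.003, 0.096, 0.995, 0.003]
wrist_force: [0.4, 4.4, 3.9]
grip_width: 0.194
```

```bash
python3 -c "
from h import *
to([.5385,-.3225,.025]);cr()
c=cam('scene','s5.png');u=proj(c,[[.5385,-.3225,.01]])[0];print(u)
x,y=[int(v) for v in u];a=c['color'][max(0,y-60):y+60,max(0,x-80):x+80,::-1];cv2.imwrite('pics/s5c.png',cv2.resize(a,None,fx=5,fy=5,interpolation=cv2.INTER_CUBIC))"
```

```text
clk 15.75 pos [ 0.5389 -0.3293  0.0241] F [0.4 4.4 3.9] w 0.194
xaxis [-0.982  0.19   0.006] y [0.19  0.982 0.006] z [-0.005  0.007 -1.   ] tilt-fix rotvec [ 0.0056 -0.006   0.    ]
[0.5385, -0.3225, 0.025] -> [ 1.7  6.6 -0.9]
cradle frame mm [-1.3 -6.7]
[221.35045546 135.35499892]
```

View pics/s5c.png

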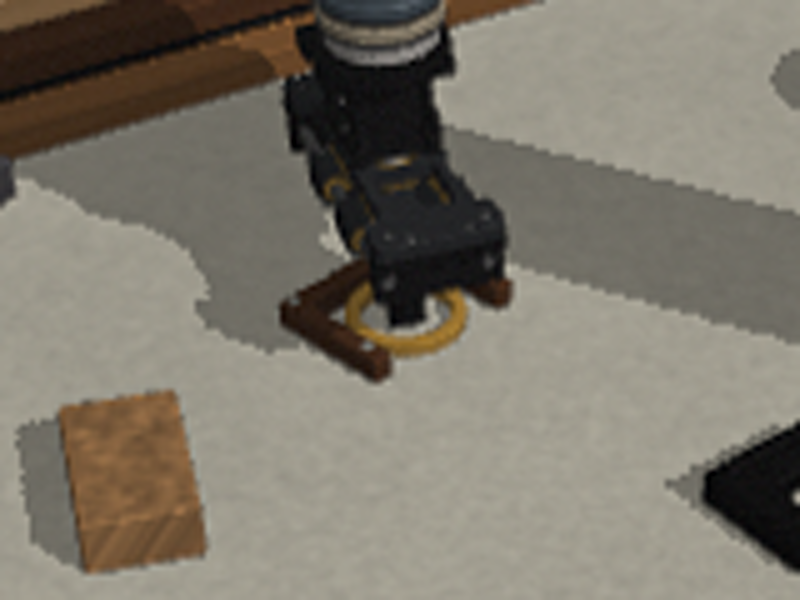

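The ring is in the cradle. I'll do one more light press, then back off inside the hole, shut the fingers and lift.

Request:
drive_tool --pt "0 0 0 -1 -2 0 0.19" --pt "0 0 0 -1 -2 0 0.19"

```text
clock: 16.05
eef_pos: [0.539, -0.3296, 0.0241]
tcp_rot: [-0.005, 0.096, 0.995, 0.007]
wrist_force: [1.0, 7.7, 2.9]
grip_width: 0.187
```

Request:
drive_tool --pt "0 0 0 2 5 0 0.19" --pt "0 0 0 0 0 0 0" --pt "0 0 0 0 0 0 0" --pt "0 0 0 0 0 0 0" --pt "0 0 0 0 0 0 0"

```text
clock: 16.68
eef_pos: [0.5393, -0.3276, 0.0246]
tcp_rot: [-0.003, 0.095, 0.995, 0.003]
wrist_force: [-0.3, -0.0, -0.3]
grip_width: 0.002
```

```bash
python3 -c "
from h import *
to([.5385,-.3225,.025]);cr()"
```

```text
clk 16.68 pos [ 0.5393 -0.3276  0.0246] F [-0.3 -0.  -0.3] w 0.002
xaxis [-0.982  0.19   0.006] y [0.19  0.982 0.006] z [-0.005  0.007 -1.   ] tilt-fix rotvec [ 0.0062 -0.0059  0.    ]
[0.5385, -0.3225, 0.025] -> [ 1.8  4.9 -0.4]
cradle frame mm [-0.5 -5.1]
```

Request:
drive_tool --pt "0 0 0 1 2 -10 0" --pt "0 0 0 0 0 -40 0" --pt "0 0 0 -20 0 -60 0" --pt "0 0 0 -55 0 -55 0" --pt "0 0 0 -55 0 -50 0"

```text
clock: 17.3
eef_pos: [0.646, -0.3466, 0.2229]
tcp_rot: [-0.008, 0.097, 0.995, 0.007]
wrist_force: [-0.0, -1.1, -1.2]
grip_width: 0.005
```

Request:
drive_tool --pt "0 0 0 0 0 -30 0" --pt "0 0 0 0 0 0 0" --pt "0 0 0 0 0 0 0"

```text
clock: 17.68
eef_pos: [0.6503, -0.3474, 0.2591]
tcp_rot: [-0.003, 0.096, 0.995, 0.004]
wrist_force: [0.5, 0.2, -0.3]
grip_width: 0.006
```

```bash
python3 - <<'E'
from fit import *
c=cam('wrist','w6.png');to([.65,-.33,.3])
hsv=cv2.cvtColor(c['color'],cv2.COLOR_RGB2HSV)
m=cv2.inRange(hsv,(17,150,120),(32,255,255));m[215:]=0
for k in cv2.findContours(m,cv2.RETR_EXTERNAL,cv2.CHAIN_APPROX_NONE)[0]:
    if cv2.contourArea(k)>100:
        P=np.array([ray(c,q[0],.009)[:2] for q in k]);(x,y),r=cv2.minEnclosingCircle(P.astype(np.float32)*1000);print('ring',np.round([x,y,r],1))
m=near(c,[.544,-.355,.009],cv2.inRange(hsv,(0,70,0),(16,255,130)),75)
print(fit(c,m,'cradle',.018,[.5385,-.3225,.26]))
cv2.imwrite('pics/v6.png',cv2.resize(c['color'][:215,100:400,::-1],None,fx=2.6,fy=2.6,interpolation=cv2.INTER_CUBIC))
t=cam('top','top6.png')
for n in ['tin','sample','dowel','sanding_block']:
    d=bot.spot_in(n,'top');d and print(n,np.round(d[0]['centre']))
b=t['color'];hsv=cv2.cvtColor(b,cv2.COLOR_RGB2HSV)
m=cv2.inRange(hsv,(17,150,110),(32,255,255))
for k in cv2.findContours(m,cv2.RETR_EXTERNAL,cv2.CHAIN_APPROX_NONE)[0]:
    P=np.array([ray(t,q[0],.011)[:2] for q in k])
    if len(k)>12: (x,y),r=cv2.minEnclosingCircle(P.astype(np.float32)*1000);print('blob',np.round([x,y,r]))
E
```

```text
clk 17.73 pos [ 0.6503 -0.3475  0.2592] F [0.1 0.1 0.8] w 0.006
xaxis [-0.982  0.191  0.007] y [0.191 0.982 0.007] z [-0.005  0.009 -1.   ] tilt-fix rotvec [ 0.0074 -0.007   0.    ]
[0.65, -0.33, 0.3] -> [  3.9  17.4 -40.6]
ring [ 539.1 -322.2   34.8]
(array([ 0.53793081, -0.32208305,  0.26182779]), np.float64(0.23868430461208434))
tin [272. 158.]
dowel [270. 133.]
sanding_block [343. 144.]
blob [463. 248.  24.]
blob [553. 160.  17.]
blob [ 539. -321.   35.]
blob [555. 251.  27.]
```

View pics/v6.png

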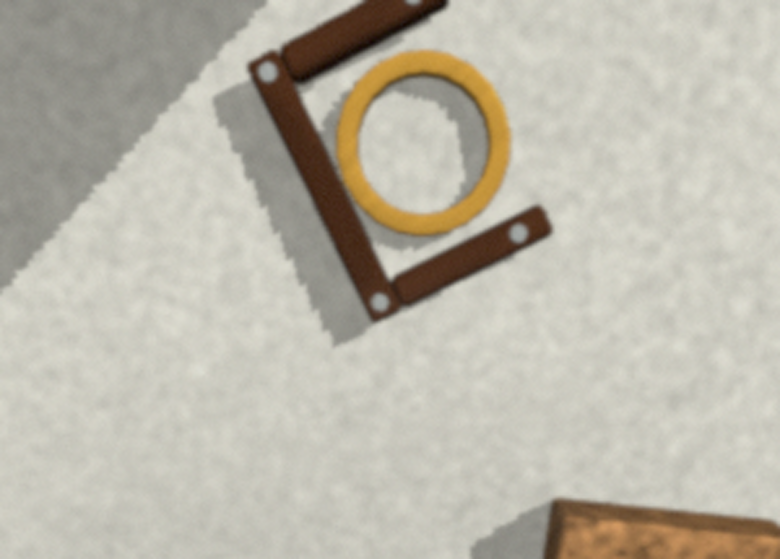

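The ring lies flat against the back fence: its fit is within 1 mm of the cradle origin. One last check compares the bystanders before and after, and then I'll hand in.

```bash
python3 - <<'E'
from h import *
a=cv2.imread('pics/top0.png');b=cv2.imread('pics/top6.png')
for n,(u,v),r in (('tin',(272,158),13),('dowel',(272,132),25),('cork',(343,143),23),('sample',(276,252),20),('bracket',(201,237),8)):
    A=a[v-r:v+r,u-r:u+r].astype(int);B=b[v-r:v+r,u-r:u+r].astype(int)
    s=cv2.phaseCorrelate(A.mean(2),B.mean(2));print(n,abs(A-B).mean().round(1),np.round(s[0],2),round(s[1],2))
cv2.imwrite('pics/v7.png',np.hstack([cv2.resize(i[120:290,180:370],None,fx=2,fy=2) for i in (a,b)]))
E
```

```text
tin 39.4 [0.51 0.51] 1.0
dowel 36.5 [-0.03 -0.03] 1.0
cork 33.8 [0.07 0.01] 0.99
sample 42.7 [ 0.97 -0.71] 0.34
bracket 23.1 [-0.21  0.01] 0.99
```

View pics/v7.png

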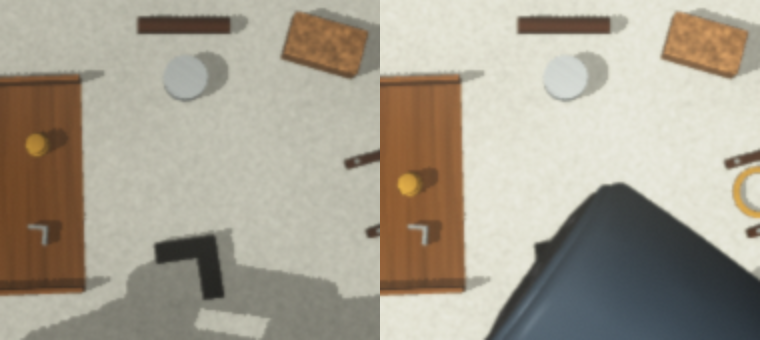

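Before and after match for the tin, dowel, cork and bracket. The sample's visible tip is also where it was: (155,245) before, (535-380,245) after.

```bash
python3 -c "
from h import *
print(bot.finish_job())"
```

```text
the job is handed in; nothing more can be done
None
```

The large ring is home in the cradle, lying flat against the back fence, and I handed the job in at about 18 s of the 67 s allowed. I first pushed the knob aside inside the tray. Then I dragged the ring flat with the fingertips in its hole, out of the tray mouth, between the tin and the frame sample, and into the cradle. I slid it in until it stopped firmly at about 8 N, then lifted the fingers clear.

**Ring position:** the last fit put it within about 1 mm of the cradle's seated position. The stop came with the tool about 7 mm past the point I had calculated. I put that down to the fingertips having more play in the hole than I assumed.

**Other hardware:** the knob is still standing, and the rosette, small ring and bracket are all still in the tray.

**Things to leave alone:** the dowel and cork block had not moved in the before/after pictures. The tin's match showed about half a pixel (roughly 1.5 mm), which I take to be measurement noise.

**Check I couldn't complete:** the arm hid most of the black frame sample in the last picture, so its image comparison was useless. Its visible tip was in the same place as before.

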